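# Clear the grill plate and close the grill lid gently

## Task

A bamboo fork was left on the lower plate of the open contact grill. Lay it flat on the floor of the open navy lunchbox, beside the fork that is already in there and not on top of it, then lower the grill's lid fully onto its stop, keeping hold of it all the way down so that it never drops or slams, and let go. Leave the other things on the counter where they stand and keep the lunchbox upright.

Things in the scene. Friction and masses are not known exactly. Their poses are not given: they have to be found in the camera images.
- grill: Steel contact grill, black plates, fixed. Base from x = -105 to 150 mm, 280 mm wide (y); origin on the counter; z up; -x is the open front (towards the robot, turned up to 0.2 rad), the lid hinges along y at the rear. The flat lower plate's top is 80 mm above the origin, its sides are open; two hinge posts 22 mm wide, 115 mm high stand at x = 132, y = +-128 mm.
- lid (a joint): Lid angle in rad: 0 = closed on its stop, 1.05 = fully open; 0.95 to 1.05 at the start, so it slants over the plate. Stiff hinge: above 0.85 it stays if left alone, lower down it falls shut when released. The lid is a slab 280 mm wide, from 8 to 218 mm from the hinge axis; when closed its underside is 8 mm below and its top 31 mm above the axis. About 0.7 kg.
- lid_hinge (a point): Middle of the lid's hinge axis: 130 mm behind and 100 mm above the grill's origin. The axis runs along the grill's y. Does not move with the lid. Axes as the grill's.
- lid_handle (a point): Centre of the lid's handle: round black bar, 16 mm diameter, 158 mm free length between two side arms, parallel to the hinge axis and 285 mm from it (4 mm above the axis, 104 mm above the counter, when closed). Free gap of 59 mm from the bar to the lid's front edge and, when closed, 42 mm to the base's front. The point turns with the lid.
- fork_a_grip (a point): Bamboo fork, 160 mm, 60 g: handle 100 mm long, 18 wide, 20 high; flat head 60 mm long, 32 wide, 7 thick. The point is in the handle, half-way up (10 mm), near the centre of mass: 65 mm from the handle's end, 95 mm from the tine tips. x axis towards the handle's end, z up. Starts on the grill plate, handle towards the hinge, turned up to 0.35 rad from the grill's x.
- fork_b_grip (a point): A second fork just like the first, already lying flat on the lunchbox floor, along the box and about 35 mm to its +y side; it stays there. Site as on the first fork.
- lunchbox: Open navy plastic lunchbox, loose, 0.5 kg: 220 mm (its x) by 140 mm (its y), 45 mm high, walls and floor 5 mm thick. Origin under its centre, on the counter, z up. Its x axis points away from the robot to within 0.3 rad. It stands to the left or to the right of the grill; the board is on the other side.
- board: Dark wooden board, 240 x 150 x 18 mm, fixed, on the other side of the grill from the lunchbox; the tumbler and the bowl stand on it. Origin under its centre.
- tumbler: Steel tumbler, 72 mm diameter, 110 mm high, on the board; leave alone. Origin under its centre.
- bowl: Orange silicone bowl, 100 mm diameter, 45 mm high, on the board; leave alone. Origin under its centre.
- salt_jar: White jar, 54 mm diameter, 75 mm high, in front of the grill to the left; leave alone. Origin under its centre.
- pepper_mill: Dark wooden pepper mill, 52 mm diameter, 130 mm high, in front of the grill to the right; leave alone. Origin under its centre.
- oil: Green glass bottle, 60 mm diameter, 200 mm high, at the grill's rear to the left; leave alone. Origin under its centre.
- mug: Blue cup without handle, 64 mm diameter, 80 mm high, at the grill's rear to the right; leave alone. Origin under its centre.
There are look-alikes about, which are no part of the job. What is shaped like the part that bears fork_b_grip but black or purple is not meant.

How it is judged:
By the outcome, as a careful person would: the job done as asked, in the order asked, and still so for the second after the job is handed in, with the robot touching nothing.
It also fails if it takes over 64 s, if anything falls off the work surface, if the arm or the gripper's body presses on something with over 40 N, if the wrist force passes 120 N, or if a joint passes its speed limit or range.

## Robot

A 7-joint arm with a two-finger parallel gripper is mounted at the origin on the work surface. World frame = base frame: x ahead of the robot, y to its left, z up, the work surface at z = 0. Lengths are in m, angles in rad, forces in N, time in s.
With the tool pointing down it reaches from about 0.4 to 0.875 m from the base axis. Payload 6.5 kg.
Tool frame: the origin (TCP) lies at the very end of the fingers, on their centre line; the grasp point (between the pads) lies 19 mm behind it (manip.grasp_offset is the distance from the TCP to the grasp point, in m); z points along the fingers, y is the direction in which the jaws open and shut (so a half turn about z gives the same grasp; the last joint's range is limited). The gripper opens to 88 mm and grips with 3 to 60 N. Pads are 18 mm wide; open, the fingers measure 123 mm over their backs; the gripper's body (75 mm by 187 mm) begins 45 mm behind the grasp point.
Start: joints at [1.268, 0.536, -0.004, 1.538, 0.003, 1.067, -0.071], TCP at [0.152, -0.632, 0.239] pointing down, gripper open.
Joint ranges: [-2.7, 2.7], [-0.37, 2.16], [-1.27, 1.26], [0.24, 2.4], [-1.31, 4.45], [0.19, 1.91], [-2.76, 2.76]. Speed limits (rad/s): [2.39, 2.39, 3.14, 3.14, 3.14, 3.14, 3.14].

## Interface

Orientations are given as a unit quaternion [w, x, y, z].
In Python, from plant import status, eyes, job, nets, manip gives the robot as it stands.
- The arm moves only by the tool servo_tool, never from a script. Its argument "plan" is a list that holds one entry, the list of rows, each a list of 4 numbers: the shift along the tool's x, y, z scaled (see below), then the turn about the tool's z scaled (see below). In form: [[[dx, dy, dz, turn], ...]]. A call has 1 to 12 rows; each row shifts and turns the commanded pose from where the row before left it, along the tool's axes as they then stand; what a row does not reach is not made up. The controller multiplies each number of a shift by 100 cm and each number of a turn by pi/4 rad. A row lasts 1/8 s, in which the tool goes at most 62.5 mm and 10.7 degrees, less where a joint would pass 70% of its speed; a pose out of reach is approached as far as the arm can. A call with a number of a shift or a turn outside -1 to 1 is refused whole. A call with a gripper value outside its range is refused whole. "gripper" is the finger opening in mm, from 0 to 88.1, set as the call begins (left out, the last holds). The fingers move at their own pace and stop on an object; "newtons" is the grip in N (left out, the last holds). Time passes only in rows, so rows that do not move let the fingers close. It gives the time, the measured TCP pose, the force and the opening at its end, in the units of the state.
- status.sense(): the state, without advancing time (a new reading comes with each control period).
- eyes.grab_frame(name): name is "scene" or "top" or "wrist"; returns a dict with "frame" (480x640x3 uint8, red, green, blue), "fovy" (degrees; the focal length in pixels is half the picture's height over the tangent of half this angle, whatever the lens; pixels are square), "cx", "cy" (the principal point, pixels), "world_to_cam" (4x4, takes a point from world to camera coordinates); the wrist camera has in their place "T_tool_cam" (4x4, takes a point from camera to tool coordinates, whose origin is the TCP and whose axes are the flange's). Camera axes: x right, y down, z forward; pixel columns grow to the right and rows downward; lengths in m; the calibration is good to about 2 mm. A picture is of the moment at which its call begins: read the wrist's pose just before it. There is no depth.
- job.close_job(): hands the job in, once; it reports no verdict.
Trained networks look in the newest picture that a camera, given by its name, has taken for a name from the list of things; names that differ only in an ending like _2 or _b are one class to them, and where a whole thing is asked for, a point or a joint stands for the part that bears it (a point fixed in the world has none). Each returns a list of dicts, best first, with "conf" (0 to 1); they miss things now and then, are a little off and sometimes report something else, mostly with a low value. They report only what shows in the picture. A call takes as long as a camera call. They do not tell look-alikes from the thing itself.
- nets.outline_of(thing, camera): "mask" (480x640 bool, what is visible of it) and "box" ([left, top, right, bottom] in pixels, round what is visible of it).
The state is a dict: "time_s": time; "qpos": joint angles; "qvel": joint speeds; "tau": joint torques, N m; "eef_pos": TCP position; "orientation": TCP orientation; "contact_force": force on the tool from outside, world axes, zero at the start; "ft_torque": the same for the moment, N m; "width": opening from 0.0 (shut) to 1.0 (fully open).
Only numpy, scipy, OpenCV 4.12 (cv2) and the standard library are available. Lean on these libraries where they do the work, as an engineer would, in place of code of your own. Each camera call takes 0.05 s, during which the arm holds its last target.

## Working session

There is one attempt and no reset: what is moved stays moved. The work goes in short steps, Python scripts to look and compute and a tool call to move; the robot and the scene stay as the last step left them, time stands still between calls to the robot, and variables do not carry over. Pictures are saved under pics/ and viewed, and the job is handed in when it is done.

Besides the shell and the picture viewer there is one more tool, called after ">>>" by a JSON object that holds its "api" and its "payload", one argument or row to a line. servo_tool: Moves the arm, as the interface text tells. Shifts and turns lie within -1 to 1; 1 stands for 100 cm of shift or pi/4 rad of turn. Its arguments: {"type":"object","properties":{"plan":{"type":"array","items":{"type":"array","items":{"type":"array","items":{"type":"number","minimum":-1,"maximum":1}}}},"gripper":{"type":"number"},"newtons":{"type":"number"}},"required":["plan"]}

```bash
ls; mkdir -p pics
python3 - <<'E'
from plant import status, eyes, job, nets, manip
import cv2,numpy as np
s=status.sense()
for k,v in s.items(): print(k,np.round(v,4))
print([a for a in dir(manip) if a[0]!='_'],manip.grasp_offset)
for n in ["scene","top","wrist"]:
    f=eyes.grab_frame(n)
    cv2.imwrite(f"pics/{n}0.png",f["frame"][:,:,::-1])
    print(n,{k:(np.round(v,4).tolist()) for k,v in f.items() if k!="frame"})
E
```

```text
pics
time_s 0.0
qpos [ 1.2678  0.5372 -0.0045  1.5388  0.0026  1.0673 -0.0712]
qvel [ 0.0002  0.001   0.0005 -0.0001  0.0017 -0.0007 -0.0022]
tau [-3.00000e-04 -5.70975e+01  9.90500e-01 -2.51599e+01 -5.62000e-02
  1.78000e-02  1.00000e-04]
eef_pos [ 0.1523 -0.6313  0.2378]
orientation [-8.000e-04  9.930e-01  1.182e-01 -2.000e-04]
contact_force [-0.1921  0.3661 -0.7488]
ft_torque [-0.0018  0.0046 -0.0051]
width 0.9998
['IKError', 'grasp_offset'] 0.0187
scene {'fovy': 52.9144, 'cx': 319.4113, 'cy': 239.1033, 'world_to_cam': [[0.5943, 0.8041, -0.0142, -0.3323], [0.6101, -0.4623, -0.6435, -0.2499], [-0.524, 0.3737, -0.7653, 1.4761], [0.0, 0.0, 0.0, 1.0]]}
top {'fovy': 53.0126, 'cx': 318.3058, 'cy': 245.608, 'world_to_cam': [[0.0754, -0.9972, 0.0025, -0.0307], [-0.9733, -0.0741, -0.2171, 0.547], [0.2167, 0.014, -0.9761, 1.1163], [0.0, 0.0, 0.0, 1.0]]}
wrist {'fovy': 58.6364, 'cx': 323.4528, 'cy': 237.0165, 'T_tool_cam': [[0.0001, -0.957, -0.29, 0.0751], [1.0, 0.0, 0.0001, -0.0001], [-0.0001, -0.29, 0.957, -0.1462], [0.0, 0.0, 0.0, 1.0]]}
```

View pics/scene0.png

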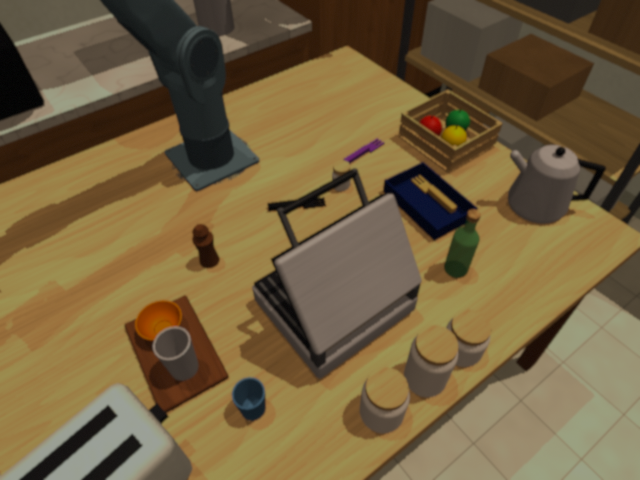

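View pics/top0.png

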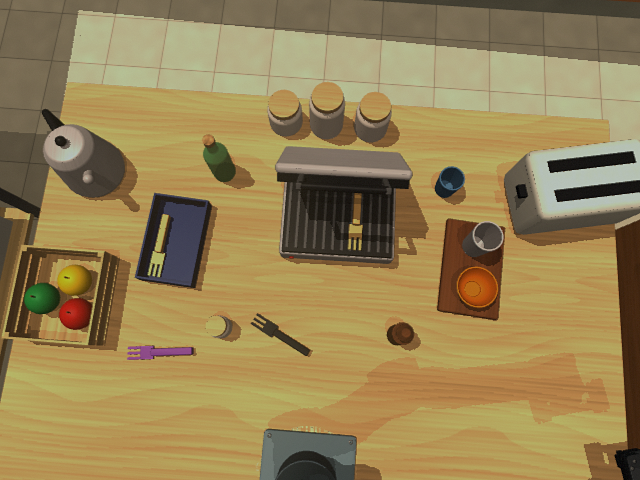

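View pics/wrist0.png

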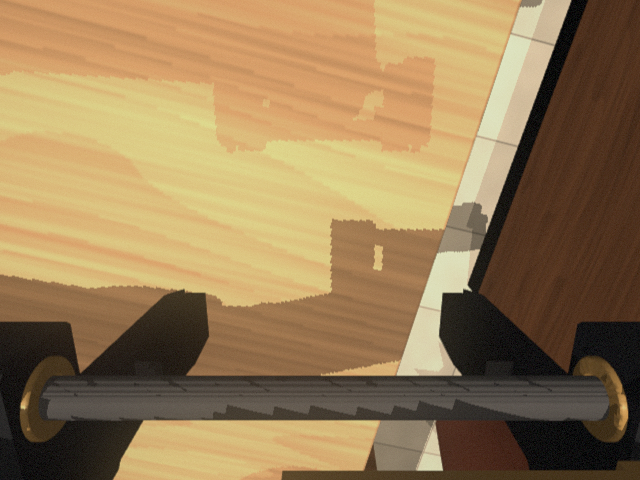

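```bash
cat > h.py <<'E'
from plant import status, eyes, job, nets, manip
import cv2,numpy as np
from scipy.spatial.transform import Rotation as R
def cam(n):
    s=status.sense(); f=eyes.grab_frame(n); fr=f["frame"]; H=fr.shape[0]
    fl=H/2/np.tan(np.radians(f["fovy"])/2)
    if n=="wrist":
        q=np.array(s["orientation"]); T=np.eye(4);T[:3,:3]=R.from_quat(q[[1,2,3,0]]).as_matrix();T[:3,3]=s["eef_pos"]
        W=np.linalg.inv(T@np.array(f["T_tool_cam"]))
    else: W=np.array(f["world_to_cam"])
    K=np.array([[fl,0,f["cx"]],[0,fl,f["cy"]],[0,0,1]])
    return dict(img=fr[:,:,::-1].copy(),K=K,W=W)
def proj(c,P):
    P=np.atleast_2d(P); p=(c["W"][:3,:3]@P.T).T+c["W"][:3,3]; p=(c["K"]@p.T).T
    return p[:,:2]/p[:,2:]
def unproj(c,uv,z):
    uv=np.atleast_2d(np.asarray(uv,float)); d=(np.linalg.inv(c["K"])@np.c_[uv,np.ones(len(uv))].T).T
    Rm=c["W"][:3,:3]; o=-Rm.T@c["W"][:3,3]; d=d@Rm
    return o+d*((z-o[2])/d[:,2])[:,None]
E
python3 - <<'E'
from h import *
for n in ["top","scene"]:
    c=cam(n)
    np.savez(f"{n}.npz",**c)
    cv2.imwrite(f"pics/{n}_crop.png",cv2.resize(c["img"][130:290,120:440] if n=="top" else c["img"][160:380,230:490],None,fx=2.5,fy=2.5,interpolation=cv2.INTER_CUBIC))
    for t in ["fork_a_grip","lunchbox","grill","lid","lid_handle","salt_jar","pepper_mill","oil","tumbler"]:
        for o in nets.outline_of(t,n):
            np.save(f"m_{n}_{t}_{int(o['box'][0])}.npy",o["mask"])
            print(n,t,round(o["conf"],2),np.round(o["box"]),o["mask"].sum())
E
```

```text
top fork_a_grip 0.87 [347. 192. 361. 246.] 450
top lunchbox 0.95 [136. 195. 213. 286.] 4610
top lunchbox 0.29 [273. 145. 413. 193.] 5294
top grill 0.8 [276. 145. 411. 261.] 12559
top lid 0.63 [276. 146. 413. 190.] 5238
top lid 0.3 [137. 194. 212. 289.] 4680
top lid_handle 0.86 [275. 144. 411. 193.] 5420
top salt_jar 0.84 [206. 317. 233. 337.] 488
top pepper_mill 0.68 [384. 323. 416. 347.] 475
top oil 0.72 [203. 135. 234. 182.] 900
top oil 0.56 [276. 143. 416. 263.] 13071
top tumbler 0.84 [462. 223. 504. 257.] 1034
scene lunchbox 0.82 [384. 164. 480. 243.] 3429
scene lunchbox 0.48 [230. 378. 268. 423.] 1154
scene grill 0.72 [252. 170. 424. 379.] 19387
scene lid 0.72 [270. 171. 417. 355.] 14855
scene lid_handle 0.91 [270. 168. 423. 355.] 15307
scene lid_handle 0.31 [227. 377. 267. 422.] 1176
scene salt_jar 0.53 [333. 161. 350. 191.] 304
scene pepper_mill 0.63 [191. 225. 218. 267.] 724
scene oil 0.66 [446. 213. 481. 280.] 1452
scene tumbler 0.67 [155. 329. 200. 386.] 1680
```

View pics/top_crop.png

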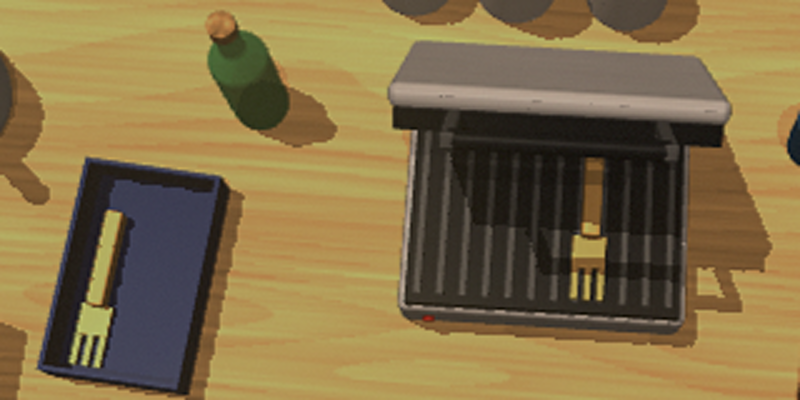

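View pics/scene_crop.png

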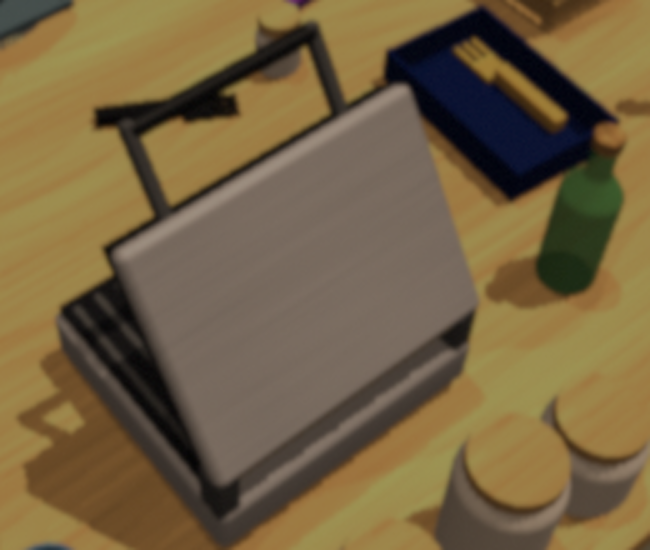

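```bash
cat > fit.py <<'E'
from h import *
from scipy.optimize import least_squares
S=dict(np.load("scene.npz"));T=dict(np.load("top.npz"))
def lidp(r,n,y,th):  # r from hinge, n above, grill frame
    return np.array([.130-r*np.cos(th)+n*np.sin(th), y, .100+r*np.sin(th)+n*np.cos(th)])
def Wd(p,P):
    x,y,a=p[:3]; c,s=np.cos(a),np.sin(a); P=np.atleast_2d(P)
    return np.c_[x+c*P[:,0]-s*P[:,1], y+s*P[:,0]+c*P[:,1], P[:,2]]
def model(p):
    th=p[3]
    s=[lidp(218,31,140,1)*0]*0
    A=[lidp(.216,.029,.14,th),lidp(.216,.029,-.14,th),lidp(.008,.031,-.14,th),lidp(.008,.031,.14,th),lidp(.285,.004,-.087,th),lidp(.285,.004,.087,th),[.15,-.14,0.005]]
    B=[lidp(.218,.025,.14,th),lidp(.218,.025,-.14,th),lidp(.285,.004,.087,th),lidp(.285,.004,-.087,th),[-.105,.14,.075],[-.105,-.14,.075]]
    return Wd(p,A),Wd(p,B)
sc=np.array([[410,88],[115,252],[215,482],[475,300],[125,127],[312,32],[225,542]])/2.5+[230,160]
tc=np.array([[391,92],[730,108],[452,148],[675,153],[402,308],[684,324]])/2.5+[120,130]
def res(p):
    A,B=model(p); return np.r_[(proj(S,A)-sc).ravel(),(proj(T,B)-tc).ravel()]
if __name__=="__main__":
    r=least_squares(res,[.6,0,0,1.0],loss="soft_l1")
    print(np.round(r.x,4)); print(np.round(res(r.x).reshape(-1,2),1))
    np.save("grill.npy",r.x)
    th=r.x[3]
    print("handle",Wd(r.x,lidp(.285,.004,0,th)),"closed",Wd(r.x,lidp(.285,.004,0,0)))
    Ri=lambda P: (np.array([[np.cos(r.x[2]),np.sin(r.x[2])],[-np.sin(r.x[2]),np.cos(r.x[2])]])@(P[:,:2]-r.x[:2]).T).T
    P=np.r_[unproj(T,np.array([[590,298],[591,237]])/2.5+[120,130],.087),unproj(T,np.array([[591,235],[593,158]])/2.5+[120,130],.1)]
    print("fork a tine,neck(head z),neck(top),vis end",np.round(P,4).tolist(),np.round(Ri(P),4).tolist())
    L=unproj(T,np.array([[87,158],[223,178],[188,395],[39,370]])/2.5+[120,130],.045); print("box",np.round(L,4).tolist(), L.mean(0))
    print([np.round(np.linalg.norm(L[i]-L[i-1]),3) for i in range(4)])
    F=np.r_[unproj(T,np.array([[87,364],[97,306]])/2.5+[120,130],.012),unproj(T,np.array([[99,304],[114,212]])/2.5+[120,130],.025)]
    print("fork b",np.round(F,4).tolist())
E
python3 fit.py
```

```text
[ 0.6228 -0.0293  0.0247  0.9918]
[[-2.  -3.2]
 [-1.6  2. ]
 [ 0.8  3.5]
 [ 1.5  0.7]
 [-1.8  1.5]
 [-1.9 -1.9]
 [-2.6  5. ]
 [-3.7 -0.2]
 [-0.3  0.2]
 [-4.4 -3.2]
 [-2.  -0.7]
 [-3.9  1.6]
 [-0.1  1.1]]
handle [[ 0.60021348 -0.02990501  0.34074137]] closed [[ 0.46784675 -0.03317438  0.104     ]]
fork a tine,neck(head z),neck(top),vis end [[0.5399, -0.0798, 0.087], [0.6001, -0.0773, 0.087], [0.5985, -0.0763, 0.1], [0.6756, -0.0738, 0.1]] [[-0.0841, -0.0484], [-0.0239, -0.0474], [-0.0255, -0.0464], [0.0517, -0.0457]]
box [[0.6554, 0.4348, 0.045], [0.6449, 0.2946, 0.045], [0.4233, 0.3011, 0.045], [0.4367, 0.4491, 0.045]] [0.5400707  0.36989591 0.045     ]
[np.float64(0.219), np.float64(0.141), np.float64(0.222), np.float64(0.149)]
fork b [[0.4504, 0.4149, 0.012], [0.5101, 0.4137, 0.012], [0.51, 0.4074, 0.025], [0.6063, 0.4062, 0.025]]
```

```bash
cat > plan.py <<'E'
from h import *
import sys
def pose():
    s=status.sense(); q=np.array(s["orientation"]); M=R.from_quat(q[[1,2,3,0]]).as_matrix()
    return np.r_[s["eef_pos"],np.arctan2(M[1,0],M[0,0])],s
def plan(wps,start=None,direction=0):
    """wps list of (x,y,z,phi,nrows)"""
    p,s=pose() if start is None else (np.array(start,float),None)
    rows=[]
    for x,y,z,ph,n in wps:
        ph=p[3]+((ph-p[3]+np.pi)%(2*np.pi)-np.pi) if direction==0 else ph
        p0=p.copy()
        for i in range(1,n+1):
            g=p0+(np.array([x,y,z,ph])-p0)*i/n
            c,sn=np.cos(p[3]),np.sin(p[3]); d=g-p
            r=[round(v,3) for v in (c*d[0]+sn*d[1], sn*d[0]-c*d[1], -d[2], -d[3]/(np.pi/4))]
            r=[v+0.0 for v in r]; rows.append(r)
            p=p+[c*r[0]+sn*r[1], sn*r[0]-c*r[1], -r[2], -r[3]*np.pi/4]
    print("start",np.round(p0 if start is not None else pose()[0],4),"end",np.round(p,4))
    for i in range(0,len(rows),12): print(str(rows[i:i+12]).replace(" ",""))
E
python3 - <<'E'
from plan import *
plan([(.50,-.08,.27,3.18,24)],direction=1)
E
```

```text
start [ 0.1525 -0.6319  0.2387  0.2369] end [ 0.5001 -0.0801  0.2697  3.1797]
[[np.float64(0.019),np.float64(-0.019),np.float64(-0.001),np.float64(-0.156)],[np.float64(0.022),np.float64(-0.016),np.float64(-0.002),np.float64(-0.156)],[np.float64(0.024),np.float64(-0.014),np.float64(-0.001),np.float64(-0.156)],[np.float64(0.025),np.float64(-0.011),np.float64(-0.001),np.float64(-0.157)],[np.float64(0.026),np.float64(-0.007),np.float64(-0.002),np.float64(-0.156)],[np.float64(0.027),np.float64(-0.005),np.float64(-0.001),np.float64(-0.156)],[np.float64(0.027),np.float64(-0.001),np.float64(-0.001),np.float64(-0.156)],[np.float64(0.027),np.float64(0.003),np.float64(-0.001),np.float64(-0.156)],[np.float64(0.026),np.float64(0.005),np.float64(-0.002),np.float64(-0.156)],[np.float64(0.026),np.float64(0.009),np.float64(-0.001),np.float64(-0.156)],[np.float64(0.024),np.float64(0.012),np.float64(-0.001),np.float64(-0.157)],[np.float64(0.023),np.float64(0.015),np.float64(-0.002),np.float64(-0.156)]]
[[np.float64(0.021),np.float64(0.017),np.float64(-0.001),np.float64(-0.156)],[np.float64(0.018),np.float64(0.02),np.float64(-0.001),np.float64(-0.156)],[np.float64(0.016),np.float64(0.022),np.float64(-0.002),np.float64(-0.156)],[np.float64(0.013),np.float64(0.024),np.float64(-0.001),np.float64(-0.156)],[np.float64(0.01),np.float64(0.025),np.float64(-0.001),np.float64(-0.156)],[np.float64(0.007),np.float64(0.027),np.float64(-0.001),np.float64(-0.156)],[np.float64(0.004),np.float64(0.027),np.float64(-0.002),np.float64(-0.157)],[np.float64(0.0),np.float64(0.027),np.float64(-0.001),np.float64(-0.156)],[np.float64(-0.003),np.float64(0.027),np.float64(-0.001),np.float64(-0.156)],[np.float64(-0.006),np.float64(0.026),np.float64(-0.002),np.float64(-0.156)],[np.float64(-0.009),np.float64(0.026),np.float64(-0.001),np.float64(-0.156)],[np.float64(-0.013),np.float64(0.024),np.float64(-0.001),np.float64(-0.156)]]
```

>>> {"api": "servo_tool", "payload": {
  "plan": [
    [[0.019,-0.019,-0.001,-0.156],[0.022,-0.016,-0.002,-0.156],[0.024,-0.014,-0.001,-0.156],[0.025,-0.011,-0.001,-0.157],[0.026,-0.007,-0.002,-0.156],[0.027,-0.005,-0.001,-0.156],[0.027,-0.001,-0.001,-0.156],[0.027,0.003,-0.001,-0.156],[0.026,0.005,-0.002,-0.156],[0.026,0.009,-0.001,-0.156],[0.024,0.012,-0.001,-0.157],[0.023,0.015,-0.002,-0.156]]
  ]
}}

```text
time_s: 2.65
eef_pos: [0.3267, -0.3554, 0.2549]
orientation: [0.0, 0.655, 0.755, -0.0]
contact_force: [-0.7, 0.2, -0.0]
width: 0.996
```

>>> {"api": "servo_tool", "payload": {
  "plan": [
    [[0.021,0.017,-0.001,-0.156],[0.018,0.02,-0.001,-0.156],[0.016,0.022,-0.002,-0.156],[0.013,0.024,-0.001,-0.156],[0.01,0.025,-0.001,-0.156],[0.007,0.027,-0.001,-0.156],[0.004,0.027,-0.002,-0.157],[0,0.027,-0.001,-0.156],[-0.003,0.027,-0.001,-0.156],[-0.006,0.026,-0.002,-0.156],[-0.009,0.026,-0.001,-0.156],[-0.013,0.024,-0.001,-0.156]]
  ]
}}

```text
time_s: 4.15
eef_pos: [0.5005, -0.0795, 0.2699]
orientation: [0.0, -0.021, 1.0, -0.0]
contact_force: [0.2, -0.1, -0.3]
width: 0.999
```

Run:
```python
from plan import *
p,s=pose(); print(p,s["qpos"],s["time_s"])
c=cam("wrist"); np.savez("w1.npz",**c); cv2.imwrite("pics/w1.png",c["img"])
for o in nets.outline_of("fork_a_grip","wrist"): print(o["conf"],o["box"])
c=cam("scene"); cv2.imwrite("pics/s1.png",c["img"])
```

```text
[ 0.50051794 -0.07948937  0.26987675 -3.09982177] [ 0.74352337  0.36886603 -0.83471653  1.84234982  0.31067377  1.06610507
  1.402156  ] 4.15
0.91 [306.3, 253.4, 351.9, 428.8]
0.65 [215.5, 465.1, 309.4, 477.9]
```

View pics/w1.png

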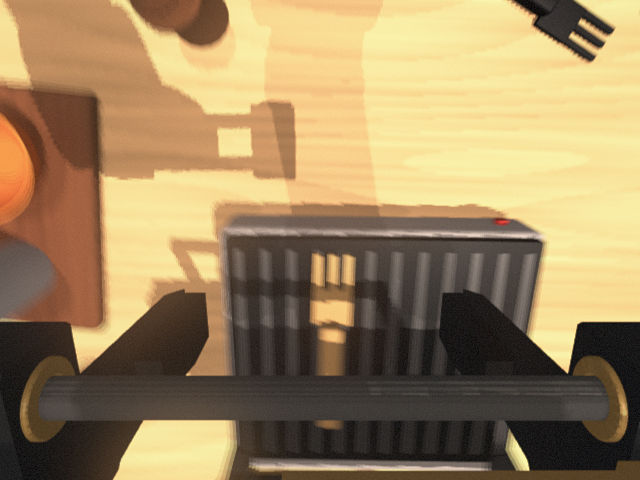

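View pics/s1.png

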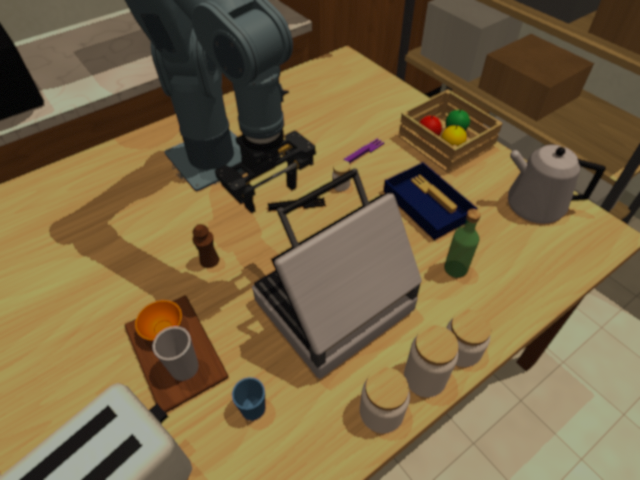

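Run:
```python
from h import *
c=dict(np.load("w1.npz"))
print(unproj(c,[[333,255],[333,326],[312,290],[355,290]],.087).round(4).tolist())
print(unproj(c,[[332,330],[329,427]],.1).round(4).tolist())
print(unproj(c,[[224,236],[543,238]],.08).round(4).tolist())
```

```text
[[0.5402, -0.07, 0.087], [0.6045, -0.0669, 0.087], [0.5718, -0.086, 0.087], [0.5703, -0.0502, 0.087]]
[[0.6012, -0.0682, 0.1], [0.6978, -0.0662, 0.1]]
[[0.5299, -0.1599, 0.08], [0.5206, 0.1019, 0.08]]
```

>>> {"api": "servo_tool", "payload": {
  "plan": [
    [[-0.003,0.001,0.02,0.004],[-0.003,0.001,0.02,0.004],[-0.003,0.001,0.02,0.004],[-0.003,0.001,0.02,0.004],[-0.003,0.001,0.02,0.004],[0,0.001,0.02,0]]
  ],
  "gripper": 60
}}

```text
time_s: 5.05
eef_pos: [0.5151, -0.0734, 0.1482]
orientation: [-0.0, -0.011, 1.0, 0.0]
contact_force: [1.0, 0.5, 0.4]
width: 0.681
```

Run:
```python
from plan import *
p,s=pose(); print(p,s["contact_force"],s["time_s"])
c=cam("wrist"); np.savez("w2.npz",**c); cv2.imwrite("pics/w2.png",c["img"])
```

```text
[ 0.51505867 -0.07338141  0.14823773 -3.1190907 ] [1.04679041 0.47836191 0.37822293] 5.05
```

View pics/w2.png

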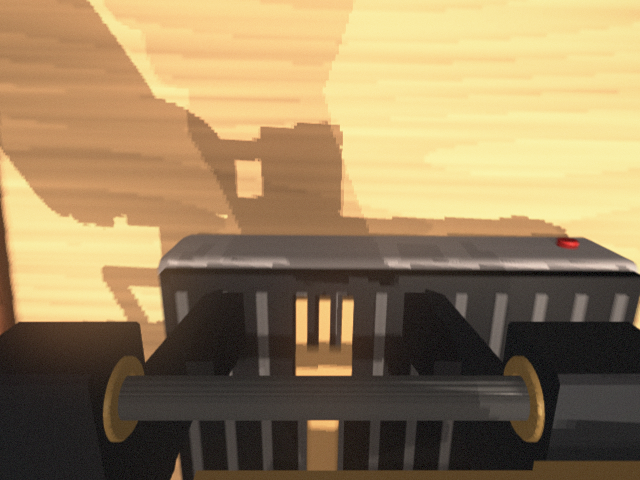

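>>> {"api": "servo_tool", "payload": {
  "plan": [
    [[-0.005,0,0.02,0],[-0.005,0,0.02,0],[-0.005,0,0.015,0],[-0.005,0,0.006,0],[0,0,0,0]]
  ]
}}

```text
time_s: 5.72
eef_pos: [0.5353, -0.0729, 0.0885]
orientation: [-0.0, -0.011, 1.0, 0.0]
contact_force: [0.2, 0.6, 0.2]
width: 0.679
```

Run:
```python
from plan import *
p,s=pose(); print(p,s["contact_force"],s["time_s"])
c=dict(np.load("w2.npz")); print(unproj(c,[[324,293],[296,320],[353,320]],.087))
```

```text
[ 0.5353072  -0.07294266  0.08848064 -3.119076  ] [0.23358669 0.56639416 0.19303145] 5.725
[[ 0.53406674 -0.07248671  0.087     ]
 [ 0.55019373 -0.08718745  0.087     ]
 [ 0.54949972 -0.0565236   0.087     ]]
```

>>> {"api": "servo_tool", "payload": {
  "plan": [
    [[-0.006,0,0.003,0],[-0.006,0,0.003,0],[-0.004,0,0,0],[0,0,0,0]]
  ]
}}

```text
time_s: 6.22
eef_pos: [0.5513, -0.0727, 0.0828]
orientation: [0.0, -0.011, 1.0, 0.0]
contact_force: [-0.1, 0.1, -0.8]
width: 0.678
```

>>> {"api": "servo_tool", "payload": {
  "plan": [
    [[0,0,0,0],[0,0,0,0],[0,0,0,0],[0,0,0,0],[0,0,0,0]]
  ],
  "gripper": 10,
  "newtons": 20
}}

```text
time_s: 6.85
eef_pos: [0.5508, -0.0728, 0.0827]
orientation: [-0.0, -0.011, 1.0, -0.0]
contact_force: [-1.7, -1.1, 0.5]
width: 0.346
```

>>> {"api": "servo_tool", "payload": {
  "plan": [
    [[0.005,0,0,0],[0.01,0,0,0],[0.01,0,0,0],[0.01,0,0,0],[0.01,0,0,0],[0.01,0,0,0],[0.01,0,0,0],[0.01,0,0,0],[0.01,0,0,0],[0,0,0,0]]
  ]
}}

```text
time_s: 8.1
eef_pos: [0.4648, -0.0748, 0.0826]
orientation: [-0.001, -0.011, 1.0, -0.0]
contact_force: [-0.4, -0.1, 1.0]
width: 0.344
```

Run:
```python
from plan import *
p,s=pose(); print(p,s["contact_force"],s["time_s"],s["width"])
c=cam("top"); cv2.imwrite("pics/t2.png",cv2.resize(c["img"][130:370,120:440],None,fx=2.5,fy=2.5))
c=cam("wrist"); cv2.imwrite("pics/w3.png",c["img"])
```

```text
[ 0.4647573  -0.07483749  0.08259703 -3.11915195] [-0.44005861 -0.06786121  1.03265032] 8.1 0.34379506326808623
```

View pics/t2.png

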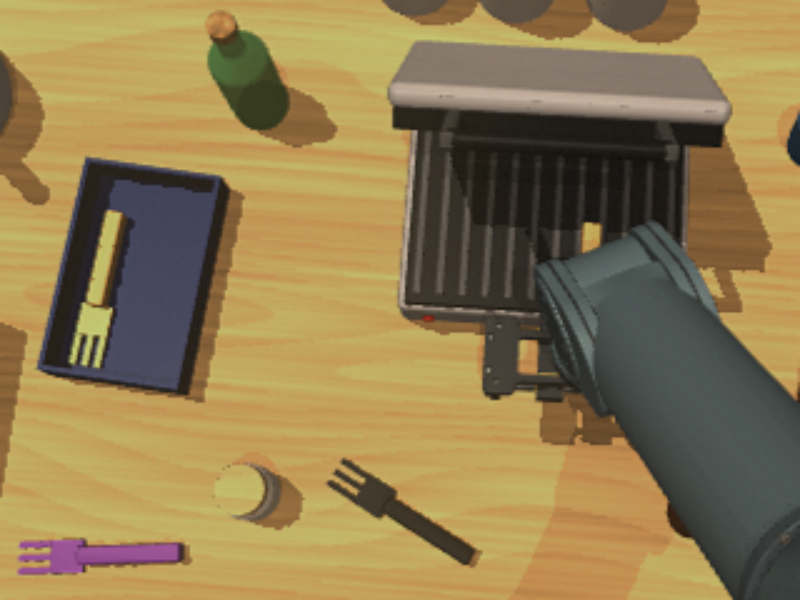

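View pics/w3.png

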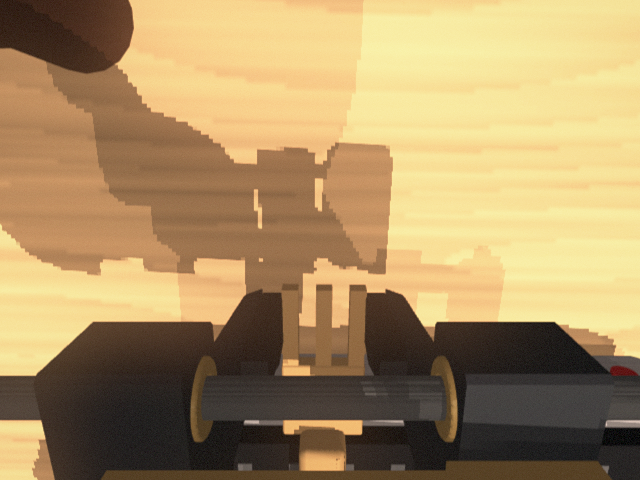

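```bash
python3 - <<'E'
from h import *
c=dict(np.load("top.npz"))
for z in (.2,.3,.35,.4,.45): print(z,unproj(c,np.array([[650,224],[540,265],[715,305]])/2.5+[120,130],z).round(3).tolist())
print(unproj(c,np.array([[591,224]])/2.5+[120,130],.1))
E
sed -n 1,1p h.py
```

```text
0.2 [[0.585, -0.121, 0.2], [0.541, -0.028, 0.2], [0.517, -0.18, 0.2]]
0.3 [[0.556, -0.109, 0.3], [0.516, -0.025, 0.3], [0.495, -0.162, 0.3]]
0.35 [[0.541, -0.103, 0.35], [0.504, -0.024, 0.35], [0.484, -0.154, 0.35]]
0.4 [[0.527, -0.098, 0.4], [0.492, -0.023, 0.4], [0.473, -0.145, 0.4]]
0.45 [[0.512, -0.092, 0.45], [0.479, -0.022, 0.45], [0.461, -0.136, 0.45]]
[[ 0.60932969 -0.07571036  0.1       ]]
from plant import status, eyes, job, nets, manip
```

Run:
```python
from h import *
c=cam("scene"); cv2.imwrite("pics/s3.png",cv2.resize(c["img"][60:330,170:430],None,fx=2.2,fy=2.2))
```

```text
(no output)
```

View pics/s3.png

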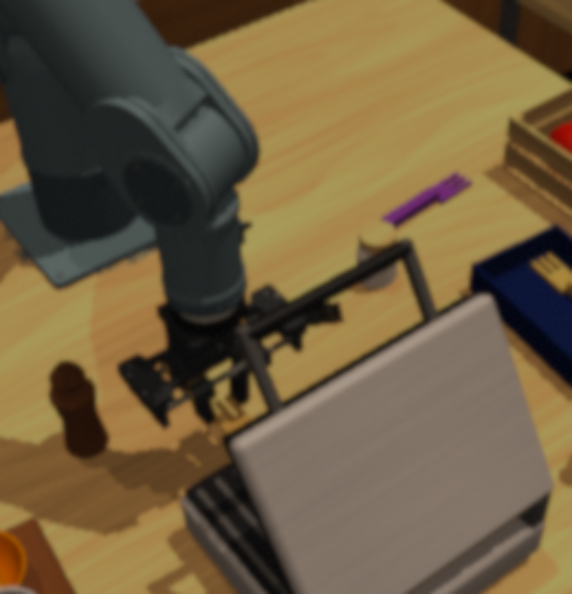

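>>> {"api": "servo_tool", "payload": {
  "plan": [
    [[0,0,0,0],[0,0,0,0],[0,0,0,0]]
  ],
  "gripper": 56
}}

```text
time_s: 8.62
eef_pos: [0.466, -0.0746, 0.0827]
orientation: [0.0, -0.011, 1.0, 0.0]
contact_force: [0.1, -0.4, 0.0]
width: 0.633
```

>>> {"api": "servo_tool", "payload": {
  "plan": [
    [[-0.008,0,0,0],[-0.013,0,0,0],[-0.013,0,0,0],[-0.013,0,0,0],[-0.013,0,0,0],[-0.005,0,0,0],[0,0,0,0]]
  ]
}}

```text
time_s: 9.5
eef_pos: [0.531, -0.0731, 0.0826]
orientation: [-0.0, -0.011, 1.0, 0.0]
contact_force: [0.3, -0.5, -0.4]
width: 0.638
```

Run:
```python
from plan import *
p,s=pose(); print(p,s["contact_force"],s["time_s"],s["width"])
c=cam("wrist"); cv2.imwrite("pics/w4.png",c["img"])
```

```text
[ 0.53104683 -0.07311623  0.0826071  -3.11907422] [ 0.25352718 -0.47702564 -0.4478302 ] 9.5 0.6378502818940458
```

View pics/w4.png

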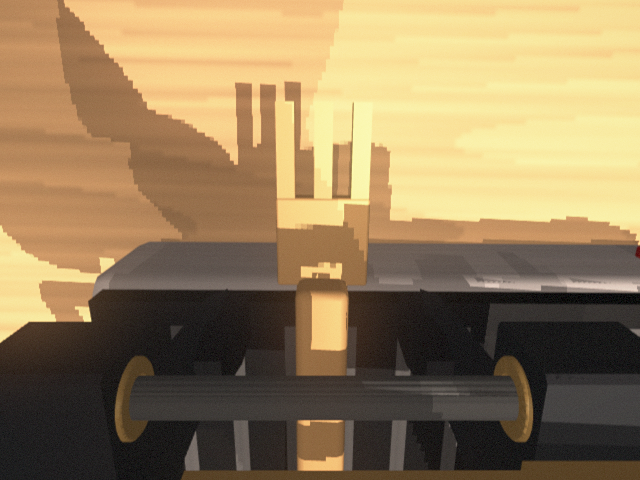

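>>> {"api": "servo_tool", "payload": {
  "plan": [
    [[0,0,0,0],[0,0,0,0],[0,0,0,0],[0,0,0,0],[0,0,0,0],[0,0,0,0]]
  ],
  "gripper": 5,
  "newtons": 40
}}

```text
time_s: 10.3
eef_pos: [0.5309, -0.0733, 0.0827]
orientation: [-0.0, -0.011, 1.0, -0.0]
contact_force: [-1.0, -0.6, 1.1]
width: 0.199
```

Run:
```python
from plan import *
p,s=pose(); print(p,s["contact_force"],s["time_s"],s["width"])
c=cam("wrist"); cv2.imwrite("pics/w5.png",c["img"])
print(unproj(c,[[322,283]],.1),unproj(c,[[324,101]],.087))
```

```text
[ 0.53086554 -0.07327377  0.08273804 -3.11918279] [-1.00948454 -0.56584711  1.08066027] 10.3 0.19857941657488432
[[ 0.51112831 -0.07400002  0.1       ]] [[ 0.45446203 -0.07463443  0.087     ]]
```

View pics/w5.png

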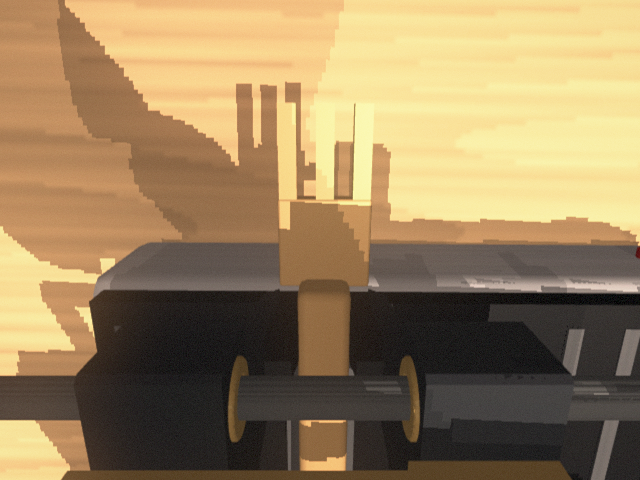

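>>> {"api": "servo_tool", "payload": {
  "plan": [
    [[0,0,-0.006,0],[0.004,0,-0.008,0],[0.01,0,-0.01,0],[0.012,0,-0.01,0],[0.012,0,-0.01,0],[0.012,0,-0.012,0],[0.01,0,-0.015,0],[0,0,-0.02,0],[0,0,-0.02,0],[0,0,-0.01,0]]
  ]
}}

```text
time_s: 11.6
eef_pos: [0.4709, -0.0747, 0.205]
orientation: [0.001, -0.011, 1.0, -0.0]
contact_force: [0.2, 0.5, -0.8]
width: 0.198
```

Run:
```python
from plan import *
p,s=pose(); print(p,s["contact_force"],s["time_s"],s["width"])
plan([(.52,.33,.2,np.pi-.045,12)])
c=cam("wrist"); cv2.imwrite("pics/w6.png",c["img"])
```

```text
[ 0.47086548 -0.07466833  0.20498292 -3.11925933] [ 0.15614226  0.50500579 -0.82818666] 11.6 0.1976591120654648
start [ 0.4709 -0.0747  0.205  -3.1193] end [ 0.5203  0.33    0.2    -3.1868]
[[np.float64(-0.005),np.float64(0.034),np.float64(0.0),np.float64(0.007)],[np.float64(-0.005),np.float64(0.033),np.float64(0.001),np.float64(0.007)],[np.float64(-0.004),np.float64(0.034),np.float64(0.0),np.float64(0.007)],[np.float64(-0.004),np.float64(0.034),np.float64(0.001),np.float64(0.008)],[np.float64(-0.004),np.float64(0.033),np.float64(0.0),np.float64(0.007)],[np.float64(-0.004),np.float64(0.034),np.float64(0.0),np.float64(0.007)],[np.float64(-0.004),np.float64(0.034),np.float64(0.001),np.float64(0.007)],[np.float64(-0.003),np.float64(0.034),np.float64(0.0),np.float64(0.007)],[np.float64(-0.004),np.float64(0.033),np.float64(0.001),np.float64(0.007)],[np.float64(-0.003),np.float64(0.034),np.float64(0.0),np.float64(0.007)],[np.float64(-0.003),np.float64(0.034),np.float64(0.001),np.float64(0.008)],[np.float64(-0.003),np.float64(0.034),np.float64(0.0),np.float64(0.007)]]
```

View pics/w6.png

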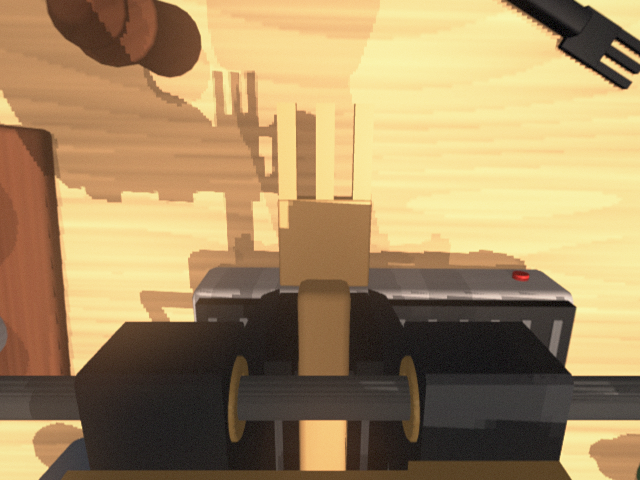

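The fork is held securely, unchanged in the grip (tines at rows 105–195). Moving over to the box.

>>> {"api": "servo_tool", "payload": {
  "plan": [
    [[-0.005,0.034,0,0.007],[-0.005,0.033,0.001,0.007],[-0.004,0.034,0,0.007],[-0.004,0.034,0.001,0.008],[-0.004,0.033,0,0.007],[-0.004,0.034,0,0.007],[-0.004,0.034,0.001,0.007],[-0.003,0.034,0,0.007],[-0.004,0.033,0.001,0.007],[-0.003,0.034,0,0.007],[-0.003,0.034,0.001,0.008],[-0.003,0.034,0,0.007]]
  ]
}}

```text
time_s: 13.15
eef_pos: [0.52, 0.3307, 0.1978]
orientation: [-0.001, 0.023, 1.0, -0.0]
contact_force: [1.0, -0.6, -0.8]
width: 0.198
```

>>> {"api": "servo_tool", "payload": {
  "plan": [
    [[0,0,0,0],[0,0,0,0]]
  ]
}}

```text
time_s: 13.4
eef_pos: [0.5201, 0.329, 0.198]
orientation: [-0.0, 0.023, 1.0, -0.001]
contact_force: [0.6, -0.4, -0.4]
width: 0.199
```

Run:
```python
from plan import *
p,s=pose(); print(p,s["contact_force"],s["time_s"],s["width"])
c=cam("wrist"); cv2.imwrite("pics/w7.png",c["img"]);np.savez("w7.npz",**c)
```

```text
[0.52009126 0.32897132 0.19797689 3.09631106] [ 0.55238584 -0.41077358 -0.37803499] 13.4 0.19924541152879013
```

View pics/w7.png

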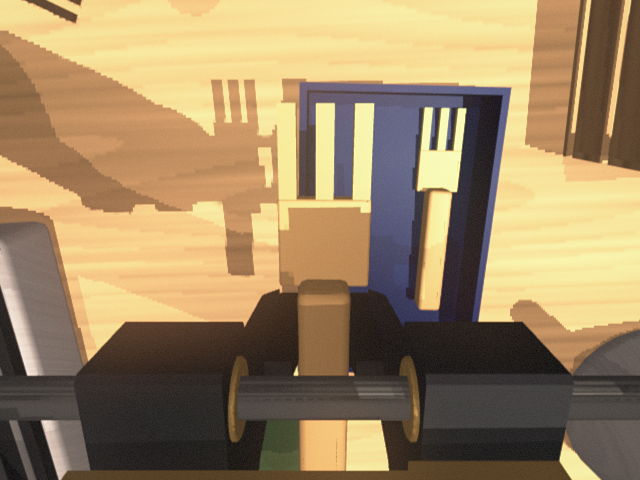

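Run:
```python
from h import *
c=dict(np.load("w7.npz"))
print(unproj(c,[[302,84],[509,89],[478,320]],.045).round(4).tolist())
print("b",unproj(c,[[441,108],[436,190]],.012).round(4).tolist(),unproj(c,[[436,192],[428,308]],.025).round(4).tolist())
A,B,C=unproj(c,[[302,84],[509,89],[478,320]],.045)
print(np.arctan2(*(C-B)[1::-1]),np.arctan2(*(B-A)[1::-1])-np.pi/2,np.linalg.norm(B-A))
```

```text
[[0.4297, 0.3188, 0.045], [0.439, 0.4554, 0.045], [0.6081, 0.4448, 0.045]]
b [[0.4494, 0.4195, 0.012], [0.511, 0.4177, 0.012]] [[0.51, 0.4144, 0.025], [0.6062, 0.4108, 0.025]]
-0.06252963660674783 -0.06808024122855794 0.13696096386814716
```

Run:
```python
from plan import *
np.set_printoptions(legacy='1.25')
plan([(.541,.352,.17,np.pi-.063,4),(.541,.352,.05,np.pi-.063,6)])
```

```text
start [0.5204 0.3285 0.1981 3.0954] end [0.5407 0.3525 0.0501 3.0789]
[[-0.005,0.006,0.007,0.005],[-0.005,0.006,0.007,0.006],[-0.005,0.006,0.007,0.005],[-0.004,0.007,0.007,0.005],[0.0,0.0,0.02,0.0],[0.0,0.0,0.02,0.0],[0.0,0.0,0.02,0.0],[0.0,0.0,0.02,0.0],[0.0,0.0,0.02,0.0],[0.0,0.0,0.02,0.0]]
```

>>> {"api": "servo_tool", "payload": {
  "plan": [
    [[-0.005,0.006,0.007,0.005],[-0.005,0.006,0.007,0.006],[-0.005,0.006,0.007,0.005],[-0.004,0.007,0.007,0.005],[0,0,0.02,0],[0,0,0.02,0],[0,0,0.02,0],[0,0,0.02,0],[0,0,0.01,0],[0,0,0.01,0],[0,0,0,0]]
  ]
}}

```text
time_s: 14.82
eef_pos: [0.5404, 0.3539, 0.0702]
orientation: [-0.0, 0.031, 1.0, -0.0]
contact_force: [-0.4, 0.6, -0.9]
width: 0.203
```

Run:
```python
from plan import *
p,s=pose(); print(p,s["contact_force"],s["time_s"],s["width"])
c=cam("wrist"); cv2.imwrite("pics/w8.png",c["img"]);np.savez("w8.npz",**c)
```

```text
[0.54037698 0.35392549 0.07016638 3.08000124] [-0.39959302  0.60185151 -0.89501441] 14.825 0.20340760776437938
```

View pics/w8.png

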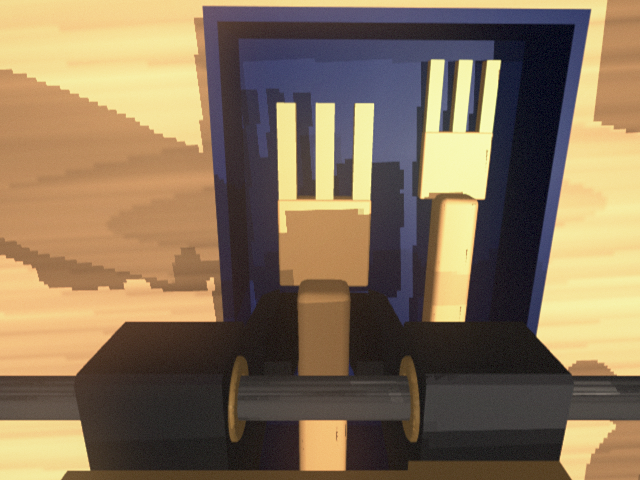

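Run:
```python
from h import *
c=dict(np.load("w8.npz"))
print(unproj(c,[[205,8],[590,11]],.045).round(4).tolist(), unproj(c,[[463,60],[458,198]],.012).round(4).tolist(),unproj(c,[[324,103]],.075).round(4).tolist())
```

```text
[[0.4291, 0.3181, 0.045], [0.4386, 0.4568, 0.045]] [[0.4495, 0.4218, 0.012], [0.5119, 0.4213, 0.012]] [[0.4647, 0.359, 0.075]]
```

>>> {"api": "servo_tool", "payload": {
  "plan": [
    [[0,0,0.015,0],[0,0,0.015,0],[0,0,0.015,0],[0,0,0.008,0],[0,0,0.004,0],[0,0,0.002,0],[0,0,0,0]]
  ]
}}

```text
time_s: 15.75
eef_pos: [0.5408, 0.3542, 0.0119]
orientation: [0.0, 0.031, 1.0, 0.0]
contact_force: [0.7, 0.3, -0.4]
width: 0.202
```

>>> {"api": "servo_tool", "payload": {
  "plan": [
    [[0,0,0.001,0],[0,0,0.001,0],[0,0,0.001,0],[0,0,0,0]]
  ]
}}

```text
time_s: 16.25
eef_pos: [0.5406, 0.354, 0.0086]
orientation: [-0.0, 0.031, 1.0, -0.0]
contact_force: [0.0, -0.7, 0.6]
width: 0.202
```

>>> {"api": "servo_tool", "payload": {
  "plan": [
    [[0,0,0.001,0],[0,0,0,0]]
  ]
}}

```text
time_s: 16.5
eef_pos: [0.5406, 0.3542, 0.0078]
orientation: [0.0, 0.031, 1.0, 0.0]
contact_force: [-0.2, -1.1, -0.8]
width: 0.201
```

>>> {"api": "servo_tool", "payload": {
  "plan": [
    [[0,0,0,0],[0,0,0,0],[0,0,0,0]]
  ],
  "gripper": 31
}}

```text
time_s: 16.88
eef_pos: [0.5406, 0.3541, 0.0077]
orientation: [0.0, 0.031, 1.0, 0.0]
contact_force: [0.0, -0.6, 0.1]
width: 0.352
```

>>> {"api": "servo_tool", "payload": {
  "plan": [
    [[0,0,-0.005,0],[0,0,-0.01,0],[0,0,-0.015,0],[0,0,-0.02,0],[0,0,-0.03,0],[0,0,-0.04,0],[0,0,-0.05,0],[0,0,-0.03,0]]
  ]
}}

```text
time_s: 17.88
eef_pos: [0.5411, 0.355, 0.2119]
orientation: [0.002, 0.031, 1.0, 0.001]
contact_force: [-0.6, -0.0, -0.6]
width: 0.354
```

Run:
```python
from plan import *
p,s=pose(); print(p,s["contact_force"],s["time_s"],s["width"],s["qpos"])
c=cam("wrist"); cv2.imwrite("pics/w9.png",c["img"]);np.savez("w9.npz",**c)
```

```text
[0.5410534  0.3549625  0.21190176 3.08028746] [-0.63438677 -0.01952307 -0.61318486] 17.875 0.3541774341304115 [-0.1575322   0.67573241 -0.75165551  1.54125718  0.49538677  1.11859613
  0.49180908]
```

View pics/w9.png

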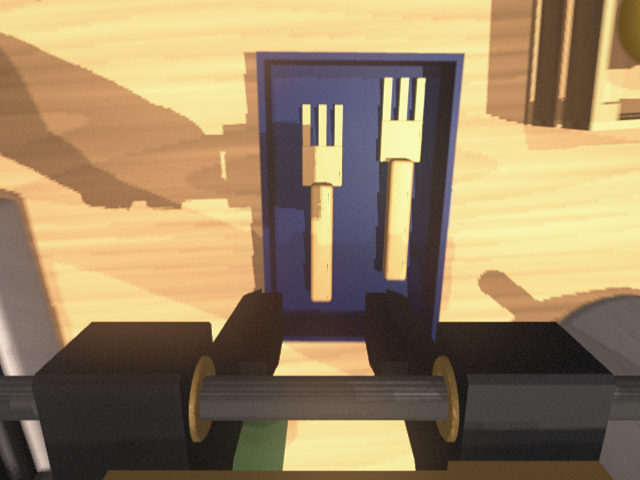

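Run:
```python
from plan import *
np.set_printoptions(legacy='1.25')
plan([(.541,.34,.40,3.0,5),(.597,-.028,.40,1.596,14)])
```

```text
start [0.5422 0.3562 0.2154 3.0801] end [ 0.5967 -0.0282  0.4004  1.5957]
[[0.0,-0.003,-0.037,0.02],[0.0,-0.003,-0.037,0.021],[0.0,-0.004,-0.037,0.02],[0.0,-0.003,-0.037,0.021],[0.0,-0.003,-0.037,0.02],[-0.008,-0.025,0.0,0.128],[-0.01,-0.025,0.0,0.127],[-0.013,-0.024,0.0,0.128],[-0.014,-0.022,0.0,0.128],[-0.017,-0.02,0.0,0.127],[-0.019,-0.019,0.0,0.128],[-0.021,-0.016,0.0,0.128]]
[[-0.022,-0.015,0.0,0.127],[-0.024,-0.012,0.0,0.128],[-0.025,-0.01,0.0,0.128],[-0.025,-0.007,0.0,0.128],[-0.027,-0.004,0.0,0.127],[-0.026,-0.002,0.0,0.128],[-0.027,0.0,0.0,0.128]]
```

>>> {"api": "servo_tool", "payload": {
  "plan": [
    [[0,-0.003,-0.037,0.02],[0,-0.003,-0.037,0.021],[0,-0.004,-0.037,0.02],[0,-0.003,-0.037,0.021],[0,-0.003,-0.037,0.02],[-0.008,-0.025,0,0.128],[-0.01,-0.025,0,0.127],[-0.013,-0.024,0,0.128],[-0.014,-0.022,0,0.128],[-0.017,-0.02,0,0.127],[-0.019,-0.019,0,0.128],[-0.021,-0.016,0,0.128]]
  ],
  "gripper": 64
}}

```text
time_s: 19.42
eef_pos: [0.5669, 0.1536, 0.3938]
orientation: [0.0, 0.411, 0.912, 0.0]
contact_force: [-0.3, -0.0, 0.2]
width: 0.727
```

>>> {"api": "servo_tool", "payload": {
  "plan": [
    [[-0.022,-0.015,0,0.127],[-0.024,-0.012,0,0.128],[-0.025,-0.01,0,0.128],[-0.025,-0.007,0,0.128],[-0.027,-0.004,0,0.127],[-0.026,-0.002,0,0.128],[-0.027,0,0,0.128],[0,0,0,0]]
  ]
}}

```text
time_s: 20.42
eef_pos: [0.5949, -0.0324, 0.3934]
orientation: [0.001, 0.699, 0.715, -0.0]
contact_force: [0.2, 0.6, 0.3]
width: 0.728
```

Run:
```python
from plan import *
p,s=pose(); print(p,s["contact_force"],s["time_s"],s["width"],s["qpos"])
c=cam("wrist"); cv2.imwrite("pics/w10.png",c["img"]);np.savez("w10.npz",**c)
c=cam("scene"); cv2.imwrite("pics/s10.png",cv2.resize(c["img"][60:330,170:490],None,fx=2.2,fy=2.2))
c=cam("top"); cv2.imwrite("pics/t10.png",cv2.resize(c["img"][130:290,120:440],None,fx=2.5,fy=2.5))
```

```text
[ 0.59486456 -0.03241021  0.39337768  1.5924864 ] [0.21278551 0.62369757 0.28116948] 20.425 0.7283972828850811 [ 0.30885879  0.35950729 -0.45036709  1.46433226  0.15847829  1.35325784
 -0.12888014]
```

View pics/w10.png

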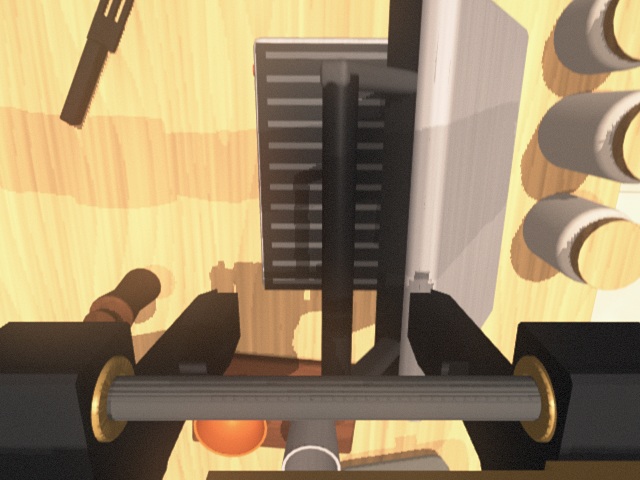

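View pics/s10.png

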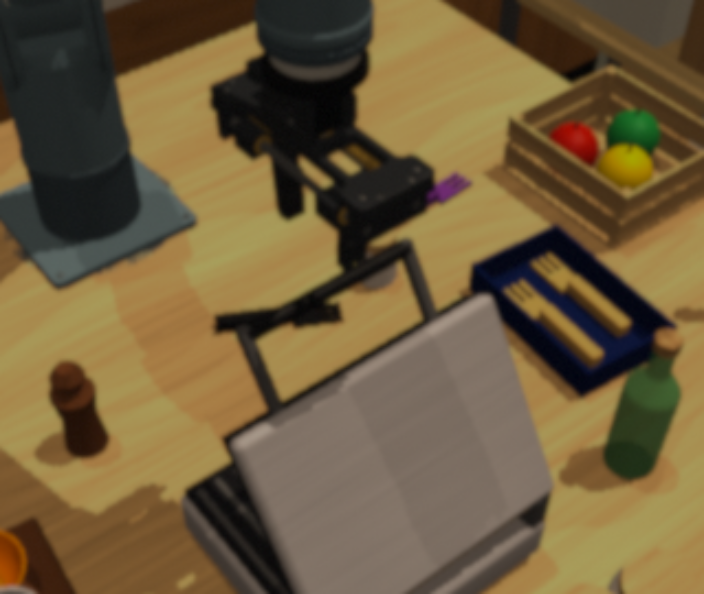

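View pics/t10.png

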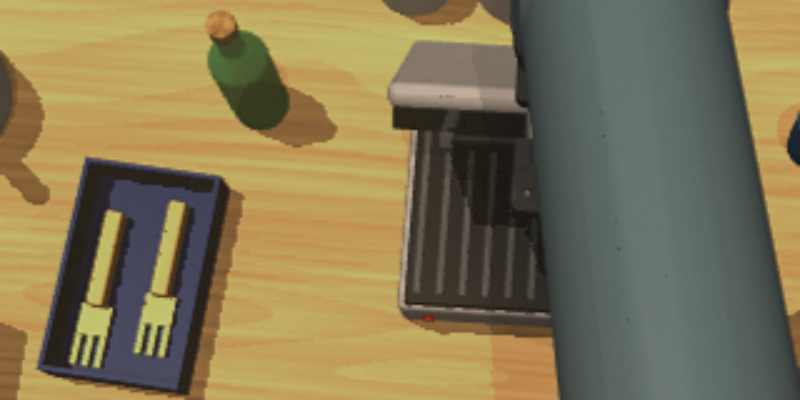

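Run:
```python
from h import *
c=dict(np.load("w10.npz"))
for z in(.335,.341,.347): print(unproj(c,[[340,75],[338,300],[337,375]],z).round(4).tolist())
```

```text
[[0.6006, 0.0566, 0.335], [0.6032, -0.0537, 0.335], [0.6041, -0.0991, 0.335]]
[[0.6004, 0.0562, 0.341], [0.6029, -0.0509, 0.341], [0.6038, -0.095, 0.341]]
[[0.6002, 0.0558, 0.347], [0.6027, -0.048, 0.347], [0.6035, -0.0908, 0.347]]
```

>>> {"api": "servo_tool", "payload": {
  "plan": [
    [[0,0.003,0.015,0],[0,0.002,0.02,0],[0,0.002,0.015,0],[0,0,0.01,0],[0,0,0.006,0],[0,0,0.004,0],[0,0,0,0]]
  ]
}}

```text
time_s: 21.45
eef_pos: [0.6021, -0.0302, 0.3228]
orientation: [0.0, 0.698, 0.716, 0.0]
contact_force: [0.1, -0.2, 0.1]
width: 0.728
```

Run:
```python
from plan import *
p,s=pose(); print(p,s["contact_force"],s["time_s"],s["width"])
c=cam("wrist"); cv2.imwrite("pics/w11.png",c["img"]);np.savez("w11.npz",**c)
c=cam("scene"); cv2.imwrite("pics/s11.png",cv2.resize(c["img"][100:330,220:490],None,fx=2.2,fy=2.2))
```

```text
[ 0.60206461 -0.03015619  0.32278909  1.59559263] [ 0.06817667 -0.16765793  0.0674237 ] 21.45 0.7278377878524203
```

View pics/w11.png

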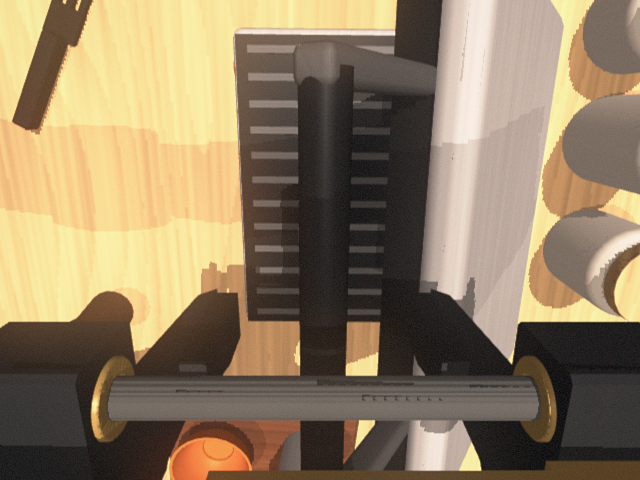

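View pics/s11.png

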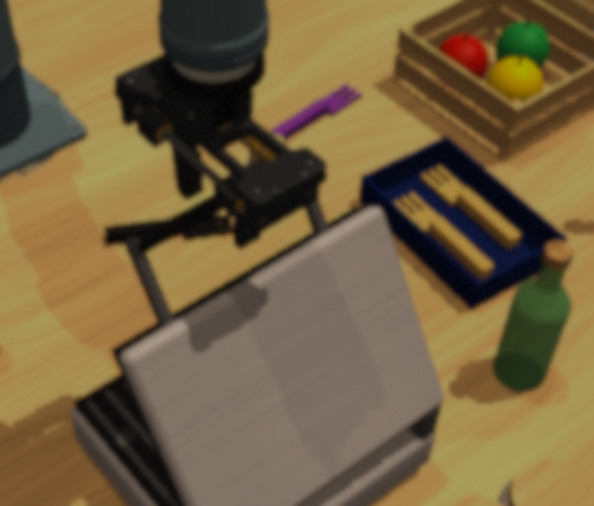

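>>> {"api": "servo_tool", "payload": {
  "plan": [
    [[0,0,0.003,0],[0,0,0,0],[0,0,0,0],[0,0,0,0],[0,0,0,0],[0,0,0,0],[0,0,0,0]]
  ],
  "gripper": 5,
  "newtons": 35
}}

```text
time_s: 22.42
eef_pos: [0.6019, -0.0302, 0.3198]
orientation: [-0.0, 0.698, 0.716, -0.0]
contact_force: [-1.7, 0.3, 1.8]
width: 0.161
```

```bash
cat > arc.py <<'E'
from plan import *
import sys
hx=float(sys.argv[1]); x0,z0=float(sys.argv[2]),float(sys.argv[3]) # current tcp x,z
g=float(sys.argv[4]); ths=eval(sys.argv[5])
x,z=x0,z0; rows=[]
for t in ths:
    X=hx-.285*np.cos(t)+.004*np.sin(t); Z=.1+.285*np.sin(t)+.004*np.cos(t)-g
    r=[0,float(round(X-x,3)),float(round(z-Z,3)),0]; rows.append(r); x+=r[1]; z-=r[2]
print(rows, x, z)
E
python3 - <<'E'
from plan import *
p,s=pose(); print(p,s["contact_force"],s["ft_torque"],s["time_s"],s["width"])
E
python3 arc.py .754 .602 .3202 .0205 "np.arange(.97,.66,-.03)"
```

```text
[ 0.60188408 -0.03016766  0.31978532  1.59555017] [-1.73972861  0.32229865  1.79990666] [-0.02456184  0.30485755 -0.03965254] 22.425 0.16100573159203774
[[0, -0.006, 0.003, 0], [0, -0.007, 0.005, 0], [0, -0.007, 0.005, 0], [0, -0.007, 0.005, 0], [0, -0.006, 0.006, 0], [0, -0.007, 0.006, 0], [0, -0.006, 0.005, 0], [0, -0.006, 0.006, 0], [0, -0.006, 0.007, 0], [0, -0.005, 0.006, 0], [0, -0.006, 0.007, 0]] 0.5329999999999999 0.25919999999999993
```

>>> {"api": "servo_tool", "payload": {
  "plan": [
    [[0,-0.005,0.003,0],[0,-0.007,0.005,0],[0,-0.007,0.005,0],[0,-0.007,0.005,0],[0,-0.007,0.006,0]]
  ]
}}

```text
time_s: 23.05
eef_pos: [0.5697, -0.0307, 0.2949]
orientation: [0.001, 0.698, 0.716, 0.001]
contact_force: [8.8, 0.9, -7.6]
width: 0.16
```

Run:
```python
from plan import *
p,s=pose(); print(p,s["contact_force"],s["ft_torque"],s["time_s"],s["width"])
c=cam("wrist"); cv2.imwrite("pics/w12.png",c["img"])
```

```text
[ 0.56969223 -0.0306651   0.29492609  1.59582658] [ 8.84599802  0.87781631 -7.61437212] [ 0.22107538 -2.06415475 -0.05055674] 23.05 0.16033153637925018
```

View pics/w12.png

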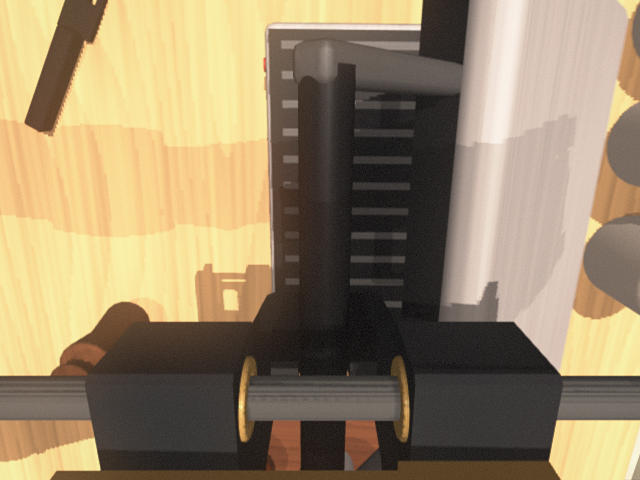

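```bash
python3 arc.py .7595 .5697 .2949 .0178 "np.arange(.80,.46,-.03)"
```

```text
[[0, -0.006, 0.005, 0], [0, -0.006, 0.006, 0], [0, -0.006, 0.007, 0], [0, -0.006, 0.006, 0], [0, -0.005, 0.006, 0], [0, -0.006, 0.007, 0], [0, -0.005, 0.007, 0], [0, -0.005, 0.007, 0], [0, -0.005, 0.007, 0], [0, -0.004, 0.007, 0], [0, -0.004, 0.008, 0], [0, -0.004, 0.007, 0]] 0.5076999999999999 0.21489999999999992
```

>>> {"api": "servo_tool", "payload": {
  "plan": [
    [[0,-0.004,0.007,0],[0,-0.006,0.006,0],[0,-0.006,0.007,0],[0,-0.006,0.006,0],[0,-0.005,0.006,0],[0,-0.006,0.007,0]]
  ]
}}

```text
time_s: 23.85
eef_pos: [0.534, -0.0312, 0.2562]
orientation: [-0.001, 0.698, 0.716, -0.001]
contact_force: [-3.7, 2.0, 3.3]
width: 0.158
```

Run:
```python
from plan import *
p,s=pose(); print(p,s["contact_force"],s["ft_torque"],s["time_s"],s["width"])
```

```text
[ 0.53401451 -0.0312371   0.25623969  1.59601057] [-3.66198211  1.95073235  3.26701997] [ 0.43825096  0.34336697 -0.000528  ] 23.85 0.1580117238099991
```

```bash
python3 arc.py .7588 .534 .2562 .0175 "np.arange(.61,.25,-.03)"
```

```text
[[0, -0.007, 0.007, 0], [0, -0.004, 0.007, 0], [0, -0.005, 0.007, 0], [0, -0.005, 0.008, 0], [0, -0.004, 0.007, 0], [0, -0.004, 0.008, 0], [0, -0.004, 0.007, 0], [0, -0.003, 0.008, 0], [0, -0.003, 0.008, 0], [0, -0.004, 0.008, 0], [0, -0.002, 0.008, 0], [0, -0.003, 0.008, 0]] 0.486 0.1651999999999999
```

>>> {"api": "servo_tool", "payload": {
  "plan": [
    [[0,-0.006,0.007,0],[0,-0.005,0.007,0],[0,-0.005,0.007,0],[0,-0.005,0.008,0],[0,-0.004,0.007,0],[0,-0.004,0.008,0]]
  ]
}}

```text
time_s: 24.6
eef_pos: [0.5056, -0.0317, 0.2118]
orientation: [-0.001, 0.698, 0.716, -0.001]
contact_force: [-5.6, 4.7, 2.3]
width: 0.154
```

```bash
python3 - <<'E'
from plan import *
p,s=pose(); print(p,s["contact_force"],s["ft_torque"],s["time_s"],s["width"])
c=cam("scene"); cv2.imwrite("pics/s13.png",cv2.resize(c["img"][100:330,220:490],None,fx=2.2,fy=2.2))
E
python3 arc.py .7588 .505 .2122 .0175 "np.arange(.43,.1,-.03)"
```

```text
[ 0.50564785 -0.03171214  0.21184447  1.5961274 ] [-5.56868195  4.66563571  2.29094894] [ 0.86146633  0.56320251 -0.04778736] 24.6 0.15396053476984115
[[0, -0.004, 0.007, 0], [0, -0.003, 0.008, 0], [0, -0.003, 0.008, 0], [0, -0.004, 0.008, 0], [0, -0.002, 0.008, 0], [0, -0.003, 0.008, 0], [0, -0.002, 0.008, 0], [0, -0.002, 0.009, 0], [0, -0.002, 0.008, 0], [0, -0.002, 0.008, 0], [0, -0.001, 0.009, 0]] 0.477 0.12319999999999993
```

View pics/s13.png

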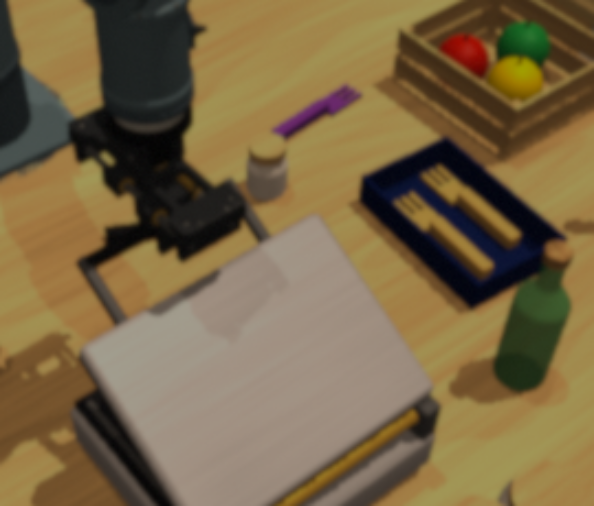

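>>> {"api": "servo_tool", "payload": {
  "plan": [
    [[0.001,-0.005,0.007,0],[0,-0.003,0.008,0],[0,-0.004,0.008,0],[0,-0.004,0.008,0],[0,-0.002,0.008,0],[0,-0.003,0.008,0]]
  ]
}}

```text
time_s: 25.4
eef_pos: [0.4861, -0.032, 0.1652]
orientation: [0.0, 0.698, 0.716, 0.0]
contact_force: [2.5, 3.2, -0.2]
width: 0.149
```

Run:
```python
from plan import *
p,s=pose(); print(p,s["contact_force"],s["ft_torque"],s["time_s"],s["width"])
```

```text
[ 0.4861499  -0.03195427  0.16518562  1.59565502] [ 2.45658898  3.16469674 -0.18284324] [ 0.46426526 -0.72719715 -0.06002265] 25.4 0.14884586425272597
```

```bash
python3 arc.py .7590 .4855 .1652 .0175 "[.255,.23,.205,.18,.155,.13,.105,.08,.06,.045,.03]"
```

```text
[[0, -0.001, 0.007, 0], [0, -0.002, 0.007, 0], [0, -0.002, 0.007, 0], [0, -0.001, 0.007, 0], [0, -0.001, 0.007, 0], [0, -0.002, 0.007, 0], [0, -0.001, 0.007, 0], [0, -0.0, 0.007, 0], [0, -0.001, 0.006, 0], [0, -0.0, 0.004, 0], [0, -0.0, 0.004, 0]] 0.4745 0.09519999999999995
```

>>> {"api": "servo_tool", "payload": {
  "plan": [
    [[0,-0.001,0.007,0],[0,-0.002,0.007,0],[0,-0.002,0.007,0],[0,-0.001,0.007,0],[0,-0.001,0.007,0],[0,-0.002,0.007,0],[0,-0.001,0.006,0]]
  ]
}}

```text
time_s: 26.28
eef_pos: [0.4749, -0.0322, 0.1169]
orientation: [-0.001, 0.698, 0.716, -0.001]
contact_force: [-4.3, 2.7, 0.6]
width: 0.142
```

Run:
```python
from plan import *
p,s=pose(); print(p,s["contact_force"],s["ft_torque"],s["time_s"],s["width"])
c=cam("wrist"); cv2.imwrite("pics/w14.png",c["img"])
```

```text
[ 0.47493341 -0.0321947   0.11690048  1.59572322] [-4.29460031  2.7033248   0.62498444] [ 0.67358738  0.38948687 -0.03970587] 26.275 0.14181843287886933
```

View pics/w14.png

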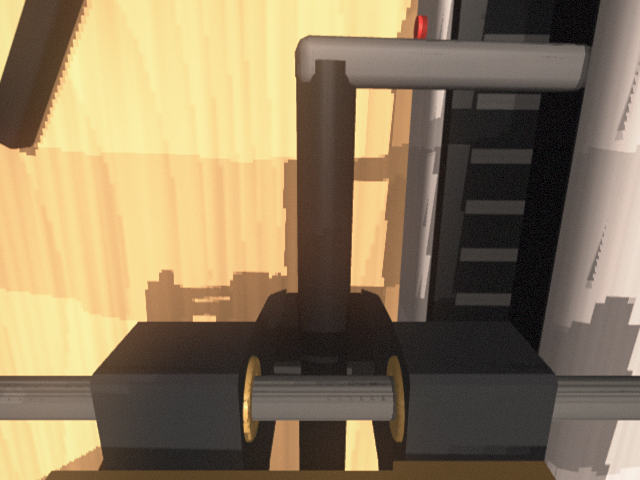

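>>> {"api": "servo_tool", "payload": {
  "plan": [
    [[0.001,-0.001,0.005,0],[0,-0.001,0.005,0],[0,-0.001,0.005,0],[0,0,0.004,0]]
  ]
}}

```text
time_s: 26.82
eef_pos: [0.4728, -0.0321, 0.0984]
orientation: [0.0, 0.699, 0.716, -0.0]
contact_force: [-4.1, -3.1, -0.4]
width: 0.142
```

Run:
```python
from plan import *
p,s=pose(); print(p,s["contact_force"],s["ft_torque"],s["time_s"],s["width"])
c=cam("scene"); cv2.imwrite("pics/s15.png",cv2.resize(c["img"][100:370,220:490],None,fx=2.2,fy=2.2))
```

```text
[ 0.47283156 -0.0321444   0.09835714  1.59496031] [-4.08765756 -3.13544539 -0.39902341] [-0.4620537   0.44469776 -0.04778509] 26.825 0.1424170054595424
```

View pics/s15.png

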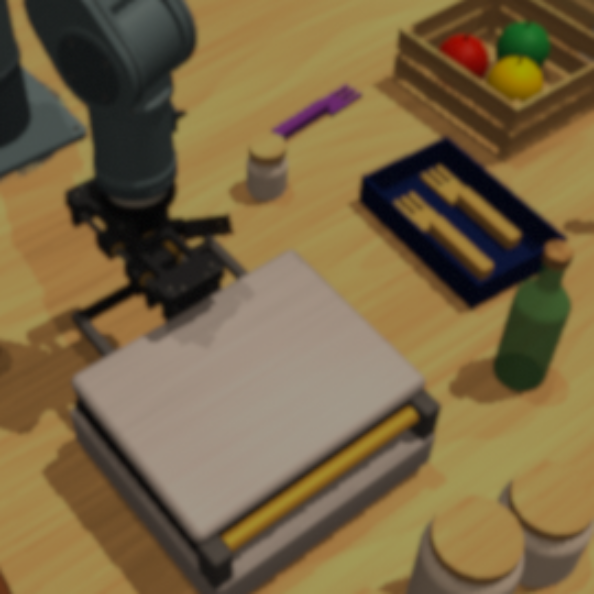

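Held and nearly closed; a small gap remains at the front. Continuing slowly.

>>> {"api": "servo_tool", "payload": {
  "plan": [
    [[0,0,0.003,0],[0,0,0.003,0],[0,0,0.003,0],[0,0,0,0]]
  ]
}}

```text
time_s: 27.38
eef_pos: [0.4721, -0.0321, 0.0891]
orientation: [-0.0, 0.699, 0.716, -0.001]
contact_force: [-3.8, -3.9, -4.5]
width: 0.144
```

>>> {"api": "servo_tool", "payload": {
  "plan": [
    [[0,0,0.001,0],[0,0,0.001,0],[0,0,0,0]]
  ]
}}

```text
time_s: 27.75
eef_pos: [0.4721, -0.0321, 0.0873]
orientation: [-0.0, 0.698, 0.716, -0.001]
contact_force: [-4.3, -3.0, -1.2]
width: 0.142
```

>>> {"api": "servo_tool", "payload": {
  "plan": [
    [[0,0,0.001,0],[0,0,0.001,0],[0,0,0,0]]
  ]
}}

```text
time_s: 28.12
eef_pos: [0.472, -0.0321, 0.0853]
orientation: [-0.0, 0.698, 0.716, -0.001]
contact_force: [-5.1, -3.8, -0.5]
width: 0.141
```

>>> {"api": "servo_tool", "payload": {
  "plan": [
    [[0,0,0.001,0],[0,0,0.001,0],[0,0,0,0]]
  ]
}}

```text
time_s: 28.5
eef_pos: [0.4719, -0.0321, 0.0833]
orientation: [-0.001, 0.698, 0.716, -0.001]
contact_force: [-5.1, -3.4, -0.7]
width: 0.143
```

>>> {"api": "servo_tool", "payload": {
  "plan": [
    [[0,0,0.001,0],[0,0,0.001,0],[0,0,0,0]]
  ]
}}

```text
time_s: 28.88
eef_pos: [0.4718, -0.0321, 0.0812]
orientation: [-0.001, 0.698, 0.716, -0.001]
contact_force: [-5.0, -2.8, -1.1]
width: 0.14
```

>>> {"api": "servo_tool", "payload": {
  "plan": [
    [[0,0,0.001,0],[0,0,0.001,0],[0,0,0,0]]
  ]
}}

```text
time_s: 29.25
eef_pos: [0.4718, -0.0321, 0.0792]
orientation: [-0.001, 0.698, 0.716, -0.001]
contact_force: [-5.2, -3.6, -1.5]
width: 0.143
```

Run:
```python
from plan import *
p,s=pose(); print(p,s["contact_force"],s["ft_torque"],s["time_s"],s["width"])
c=cam("scene"); cv2.imwrite("pics/s16.png",cv2.resize(c["img"][180:370,230:430],None,fx=3,fy=3,interpolation=cv2.INTER_CUBIC))
c=cam("wrist"); cv2.imwrite("pics/w16.png",c["img"])
```

```text
[ 0.47178296 -0.03210185  0.07920659  1.59501958] [-5.20937874 -3.63041006 -1.45936968] [-0.60048159  0.60623274 -0.03211863] 29.25 0.14281502747413916
```

View pics/s16.png

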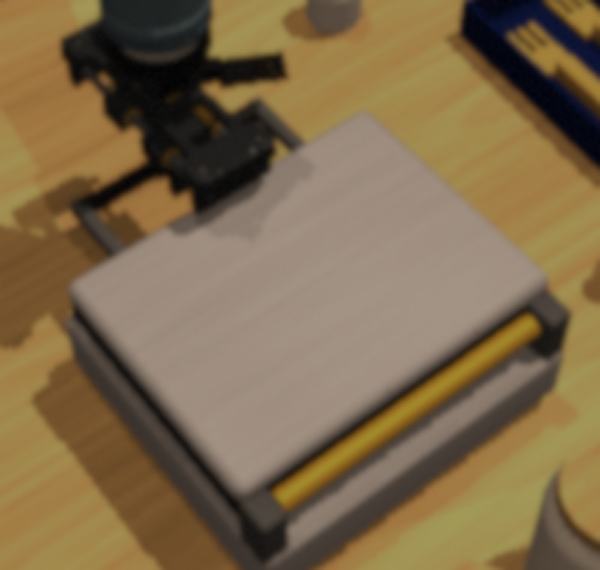

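View pics/w16.png

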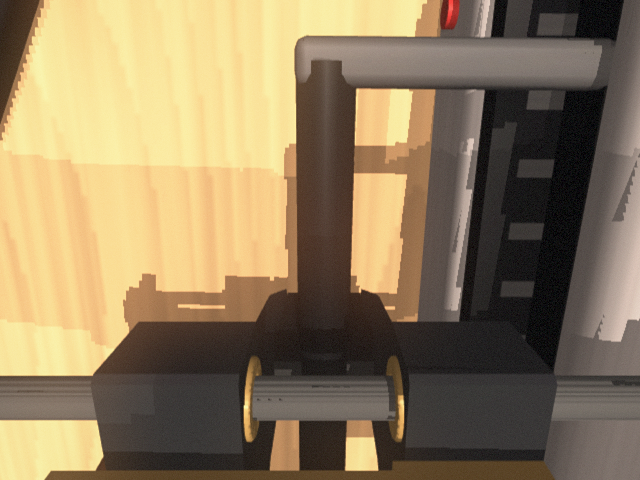

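>>> {"api": "servo_tool", "payload": {
  "plan": [
    [[0,0,0.001,0],[0,0,0.001,0],[0,0,0,0]]
  ]
}}

```text
time_s: 29.72
eef_pos: [0.4717, -0.0321, 0.0773]
orientation: [-0.001, 0.699, 0.716, -0.001]
contact_force: [-5.4, -3.2, 0.7]
width: 0.139
```

>>> {"api": "servo_tool", "payload": {
  "plan": [
    [[0,0,0.001,0],[0,0,0.001,0],[0,0,0,0]]
  ]
}}

```text
time_s: 30.1
eef_pos: [0.4718, -0.0322, 0.0769]
orientation: [-0.0, 0.698, 0.716, -0.002]
contact_force: [-11.7, -3.4, 24.3]
width: 0.14
```

Run:
```python
from fit import *
c=cam("scene"); np.savez("s17.npz",**c)
f=3; o=np.array([230,180])
im=cv2.resize(c["img"][180:370,230:430],None,fx=f,fy=f,interpolation=cv2.INTER_CUBIC)
p=np.load("grill.npy")
for th,col in((0,(0,255,0)),(.05,(0,0,255))):
    q=np.r_[p[:3],th]
    P=[lidp(r,n,y,th) for r,n,y in((.218,.031,.14),(.218,.031,-.14),(.008,.031,-.14),(.008,.031,.14))]
    uv=((proj(c,Wd(q,P))-o)*f).astype(int)
    cv2.polylines(im,[uv.reshape(-1,1,2)],True,col,1)
    uv=((proj(c,Wd(q,[lidp(.218,-.008,-.14,th),lidp(.008,-.008,-.14,th)]))-o)*f).astype(int)
    cv2.polylines(im,[uv.reshape(-1,1,2)],False,col,1)
    uv=((proj(c,Wd(q,[lidp(.285,.004,-.087,th),lidp(.285,.004,.087,th)]))-o)*f).astype(int)
    cv2.polylines(im,[uv.reshape(-1,1,2)],False,col,1)
cv2.imwrite("pics/s17.png",im)
```

```text
(no output)
```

View pics/s17.png

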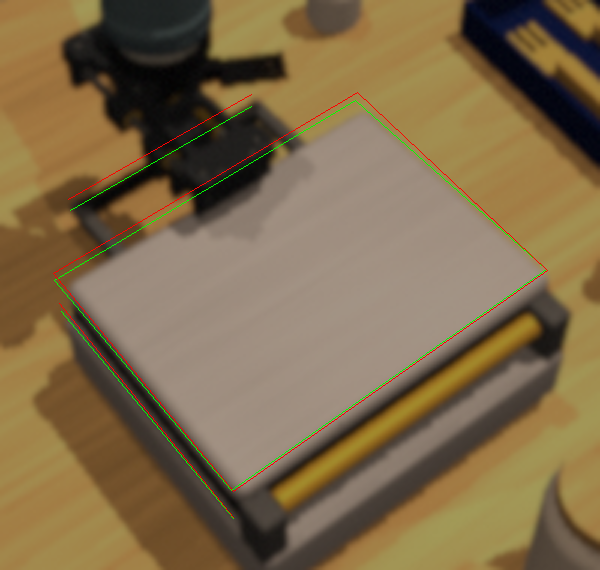

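>>> {"api": "servo_tool", "payload": {
  "plan": [
    [[0,0,-0.001,0],[0,0,0,0]]
  ]
}}

```text
time_s: 30.4
eef_pos: [0.4717, -0.0321, 0.0771]
orientation: [-0.0, 0.698, 0.716, -0.001]
contact_force: [-9.1, -3.3, 11.1]
width: 0.145
```

>>> {"api": "servo_tool", "payload": {
  "plan": [
    [[0,0,0,0],[0,0,0,0],[0,0,0,0],[0,0,0,0]]
  ],
  "gripper": 36
}}

```text
time_s: 30.9
eef_pos: [0.4734, -0.0312, 0.0767]
orientation: [0.0, 0.698, 0.716, 0.0]
contact_force: [-0.4, 0.5, 0.8]
width: 0.412
```

>>> {"api": "servo_tool", "payload": {
  "plan": [
    [[0,0,-0.008,0],[0,0,-0.01,0],[0,0,-0.015,0],[0,0,-0.025,0],[0,0,-0.03,0],[0,0,-0.04,0],[0,0,-0.04,0],[0,0,-0.04,0],[0,0,0,0]]
  ]
}}

```text
time_s: 32.02
eef_pos: [0.4748, -0.0312, 0.2885]
orientation: [0.003, 0.698, 0.716, 0.002]
contact_force: [0.5, 0.3, -0.4]
width: 0.407
```

Run:
```python
from plan import *
p,s=pose(); print(p,s["contact_force"],s["time_s"],s["width"])
c=cam("scene"); cv2.imwrite("pics/s18.png",c["img"])
c=cam("top"); cv2.imwrite("pics/t18.png",c["img"])
c=cam("wrist"); cv2.imwrite("pics/w18.png",c["img"])
```

```text
[ 0.4748323  -0.03122271  0.28846491  1.59548593] [ 0.48980779  0.25066416 -0.42895046] 32.025 0.4074303681987668
```

View pics/s18.png

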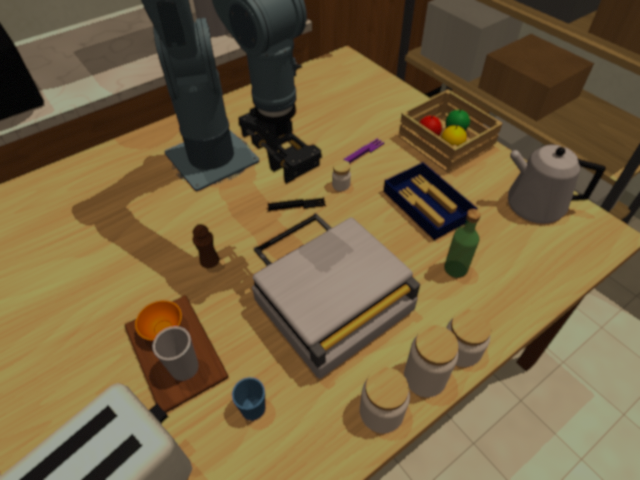

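View pics/t18.png

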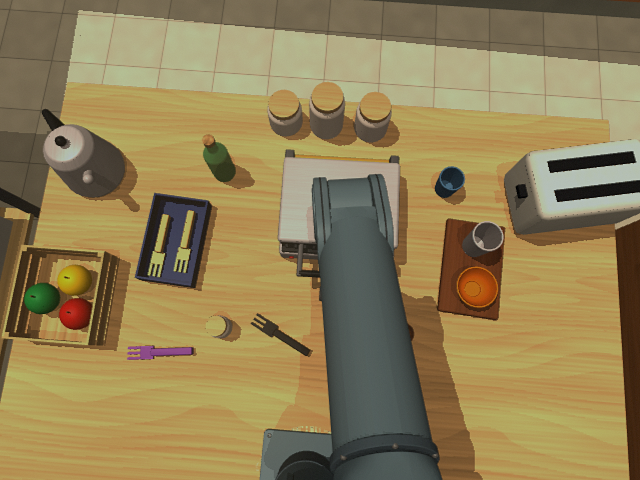

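View pics/w18.png

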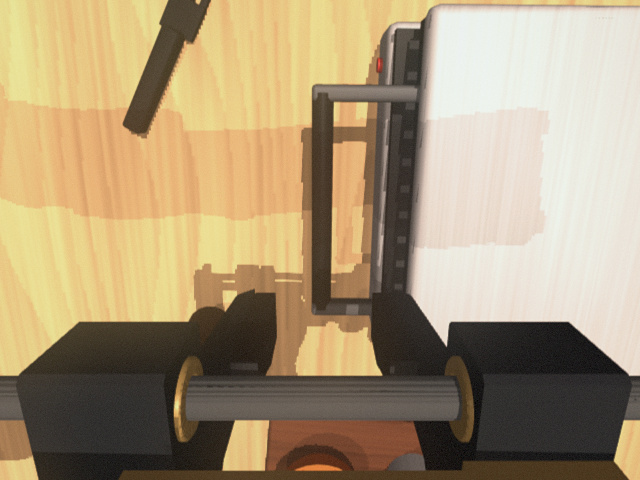

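The lid is shut (scene (335,290)), both forks lie side by side in the box (top (160,240) and (187,240)), everything else is where it stood, and the robot is clear.

```bash
python3 -c "
from plant import job; print(job.close_job())"
```

```text
the job is handed in; nothing more can be done
None
```

The fork is in the lunchbox, the grill lid is down on its stop, and I handed the job in at about 32 s of the 64 s allowed.

- **Fork:** The open lid blocked a direct grasp. I pulled the fork forward by its tines, re-gripped it by the handle and laid it flat on the box floor. The last pictures show both forks side by side, not touching, and the box upright where it stood.
- **Lid:** I held the bar all the way down. About 24 N of upward force marked the stop, after which I eased off, let go and backed away. After letting go, the force reading was close to zero. The camera view matched a fully closed lid, and the other things on the counter look unmoved.
- **Checks that disagreed:**
  - The top and wrist cameras differed by 5–9 mm sideways; I trusted the wrist camera.
  - The stop came about 10 mm lower on the tool than I had predicted.
  - The measured gripper opening crept down by about 2 mm while I lowered the lid. The bar was either held deeper in the fingers than I estimated, or it shifted a little in the grip. I saw no sign of it slipping out or dropping.

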